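# Bring the ink knife round and hold it ready over the inking slab

### The arm

A 6-joint arm with a two-finger parallel gripper is mounted at the origin on the work surface. World frame = base frame: x ahead of the robot, y to its left, z up, the work surface at z = 0. Lengths are in mm, angles in degrees, forces in N, time in s.
With the tool pointing down it reaches from about 425 to 1125 mm from the base axis. Payload 14.9 kg.
Tool frame: the origin (TCP) lies midway between the tips of the shut fingers; the grasp point (between the pads) lies 19 mm behind it (robot.grip_point_offset is the distance from the TCP to the grasp point, in mm); z points along the fingers, y is the line along which they close (so a half turn about z gives the same grasp; the last joint's range is limited). The gripper opens to 91 mm and grips with 3 to 60 N. Pads are 32 mm wide; open, the fingers measure 118 mm over their backs; the gripper's body (76 mm by 178 mm) begins 60 mm behind the grasp point.
Start: joints at [74.754, 21.709, 99.362, -0, 58.929, -1.908], TCP at [161.498, 681.129, 213.932] pointing down, gripper open.
Joint ranges: [-158.91, 158.91], [-42.39, 125.64], [0.06, 152.35], [-60.88, 240.88], [17.5, 164.5], [-176.32, 176.32]. Speed limits (degrees/s): [108.29, 108.29, 136.94, 180, 180, 180].

### API

Orientations are given as a 3x3 rotation matrix whose columns are the frame's x, y, z axes.
In Python, from cell import robot gives the robot as it stands.
- The arm moves only by the shell command python3 -m crank 'ROWS' [OPENING] [FORCE]. ROWS is JSON, a list of rows, each an object of numbers: "tx", "ty", "tz": the shift along the world's x, y, z each as a share of 0.025 m, from -1 to 1; "rx", "ry", "rz": the turn, a rotation vector about the world's x, y, z each as a share of 0.08 rad, from -1 to 1. In form: [{"tx": .., "ty": .., "tz": .., "rx": .., "ry": .., "rz": ..}, ...]. A call has 1 to 12 rows; each row shifts and turns the commanded pose from where the row before left it; what a row does not reach is not made up. A row lasts 1/10 s, in which the tool goes at most 50 mm and 8.59 degrees, less where a joint would pass 70% of its speed; a pose out of reach is approached as far as the arm can. A call with a number of a shift or a turn outside -1 to 1 is refused whole. A call with a gripper value outside its range is refused whole. OPENING is the opening, from -1 (shut) to 1 (fully open), set as the call begins (- or left out, the last holds). The fingers move at their own pace and stop on an object; FORCE is the grip in N (left out, the last holds). Time passes only in rows, so rows that do not move let the fingers close. It gives the time, the measured TCP pose, the force, the opening and the grip force at its end, in the units of the state.
- robot.get_state(): the state, without advancing time (a new reading comes with each control period).
- robot.get_image(name): name is "side" or "top"; returns the picture (480x640x3 uint8, red, green, blue); there is no depth.
- robot.calibration(name): a dict with "vfov" (degrees; the focal length in pixels is half the picture's height over the tangent of half this angle, whatever the lens; pixels are square), "cx", "cy" (the principal point, pixels), "k1" (the pictures are not rectified: a ray, as slopes to the right and down, at radius r is drawn at 1 + k1 r^2 times it, then the intrinsics apply), "origin" and "orientation" of the camera in the world. Camera axes: x right, y up, looking along -z (the intrinsics and any distortion apply to the point x, -y, -z); pixel columns grow to the right and rows downward; lengths in mm; the calibration is good to about 2 mm. A picture is of the moment at which its call begins. calibration takes no time and is no camera call.
- robot.job_done(): hands the job in; it is judged then, once.
The state is a dict: "time_s": time; "q": joint angles; "joint_vel": joint speeds; "effort": joint torques, N m; "tool_pos": TCP position; "tcp_rot": TCP orientation; "wrist_force": force on the tool from outside, world axes, zero at the start; "wrist_torque": the same for the moment, N m; "grip_width": finger opening in mm; "grip_force": force on a finger pad.
Only numpy, scipy, OpenCV 4.12 (cv2) and the standard library are available. Lean on these libraries where they do the work, as an engineer would, in place of code of your own. Each camera call takes 0.05 s, during which the arm holds its last target. There are 200 camera calls.

### The job

Turn the revolving tool stand one click, so that the broad ink knife comes round to the front, over the little drip tray on the robot's side. Then draw the knife up out of its slanted sleeve, turn it level with the blade flat, and finish still holding it in the gripper like that, the blade about a hand's breadth above the inking slab. Keep the knife from touching the slab, leave the stand on its click, and leave the other tools in their sleeves and the tin and the wood type where they are.

Things in the scene. Friction and masses are not known exactly. Their poses are not given: they have to be found in the camera images.
- stand: Base of the revolving tool stand, fixed to the bench: grey round plate 230 mm across, 12 mm thick. Origin at the centre of its underside, z up along the turning axis. Its -x side is the front, marked by a shallow drip tray 90 mm wide (rim 14 mm high) reaching 172 mm out from the axis; it faces the robot within about 45 degrees.
- carousel (a joint): Turning angle (rad) of the stand's upper part, counter-clockwise from above. Six clicks 1.047 rad apart, held by a sprung flat on a six-sided boss: 0.24 N m to leave a click; past halfway it runs on to the next by itself. At 0 the broad knife's sleeve is at the front. It starts near 1.047 (knife one click counter-clockwise of the front), so turn it clockwise.
- stand_handle (a point): Centre of the black carrying handle on top of the turning part, on the axis, 238 mm above the bench: a level bar 76 mm long (this point's x axis), 12 mm thick (y), 16 mm tall, open for 40 mm underneath between two posts 62 mm apart. It turns with the sleeves; at joint 0 its x axis is the stand's x axis.
- knife_sleeve_floor (a point): Inside bottom of the broad knife's sleeve, on its centre line, 54 mm from the axis, 43 mm above the bench; axes as the turning part's (at joint 0 the stand's; the sleeve lies on its -x side). The six grey sheet-metal sleeves are each 92 mm deep along the slope, 45 by 10 mm inside, 3 mm walls, leaning outward 40 degrees from vertical.
- ink_knife: Broad ink knife, 0.12-0.24 kg, 230 mm: dark wood handle 100 long, 26 wide, 16 thick, brass collar, steel blade 40 wide, 3 thick. Origin mid-handle; x to the tip (handle end at -50 mm, blade 61 to 180), y across the width, z square to the flat. In its sleeve: blade down, handle leaning outward 40 degrees from vertical, 28 mm of blade showing, origin 170 mm from the axis, 181 mm above the bench.
- knife_tip (a point): Middle of the broad knife's blade end, 180 mm from the knife's origin along its x axis.
- blade_mid (a point): Middle of the broad knife's blade, 120 mm from the knife's origin along its x axis.
- slab: Inking slab of pale marble lying flat on a thin rubber mat, fixed: 240 mm along its x, 180 mm along its y, top 22 mm above the bench; origin at the centre of its underside.
- narrow_knife: Bystander: a narrower ink knife (blade 20 mm, handle 17 mm wide and 84 mm long) in a sleeve of the stand; origin at the middle of its handle. Not to be taken. (The steel line gauge opposite the broad knife's sleeve is fixed in the stand.)
- narrow_foot (a point): Lower end of the narrow knife, 180 mm below its handle's middle along the knife.
- narrow_sleeve_floor (a point): Inside bottom of the narrow knife's sleeve.
- type_brush: Bystander: wooden type brush, head 75 by 30 mm with black bristles, standing head up in a sleeve of the stand, next to the broad knife (at the front at the start); origin in its head. About 225 mm above the bench at its highest. Not to be taken; it and the narrow knife fit loosely and may shift sideways in their sleeves.
- brush_foot (a point): Lower end of the type brush's handle.
- brush_sleeve_floor (a point): Inside bottom of the brush's sleeve.
- ink_tin: Bystander: closed round ink tin, 82 mm across, 62 mm high, on the bench between stand and slab, at the far side; origin at the centre of its underside.
- wood_type: Bystander: piece of wood type with a raised ornament, 50 by 85 by 23 mm, lying on the bench between stand and slab, at the near side; origin at the centre of its underside.
There are look-alikes about, which are no part of the job. Leave any purple or turquoise look-alike of the ink_knife alone.

How it is judged (in metres and radians):
On the way, in this order (a step that is already met when the one before it is completed fails the run):
1. the stand is turned to the click that has the broad knife at the front, the knife still in its sleeve (value of joint carousel between -0.08 and 0.08 rad and velocity of joint carousel between -0.1 and 0.1 rad/s and distance between knife_tip and knife_sleeve_floor below 0.02 m), for 0.3 s.
2. the knife is drawn clear of its sleeve with the stand still on that click (value of joint carousel between -0.15 and 0.15 rad and distance between knife_tip and knife_sleeve_floor above 0.094 m and contact force between the fingers and ink_knife above 1 N), for 0.05 s.
At the end, for the whole second after the job is handed in: Knife held still by the gripper alone, blade flat and level within 20 deg, its middle over the slab and 50-200 mm above its top; stand on the knife-at-front click within 0.1 rad; brush and narrow knife within 25 mm of home in their sleeves, tin and wood type within 25 mm of where they were (contact force between the fingers and ink_knife above 1 N and (angle between ink_knife's own z axis and vertical below 0.35 rad or angle between ink_knife's own z axis and vertical above 2.79 rad) and height (world z) of blade_mid between 0.072 and 0.222 m and x of blade_mid in the frame of slab between -0.12 and 0.12 m and y of blade_mid in the frame of slab between -0.09 and 0.09 m and height (world z) of knife_tip above 0.05 m and linear speed of ink_knife below 0.05 m/s and contact force between ink_knife and slab below 0.1 N and contact force between ink_knife and stand below 0.1 N and contact force between ink_knife and ink_tin below 0.1 N and contact force between ink_knife and wood_type below 0.1 N and contact force between ink_knife and narrow_knife below 0.1 N and contact force between ink_knife and type_brush below 0.1 N and value of joint carousel between -0.1 and 0.1 rad and distance between brush_foot and brush_sleeve_floor below 0.025 m and distance between narrow_foot and narrow_sleeve_floor below 0.025 m and distance of each of ink_tin, wood_type from where it was at the start of the episode below 0.025 m); the arm keeps its last pose, push and grip.
It fails at once if the blade or handle touches the slab (contact force between ink_knife and slab above 1 N).
It fails at once if the brush or the narrow knife is pulled out of its sleeve (distance between brush_foot and brush_sleeve_floor above 0.04 m or distance between narrow_foot and narrow_sleeve_floor above 0.04 m).
It fails at once if the tin or the wood type is pushed away (distance of any of ink_tin, wood_type from where it was at the start of the episode above 0.03 m).
It also fails if it takes over 53 s, if anything falls off the work surface, if the arm or the gripper's body presses on something with over 40 N, if the wrist force passes 120 N, or if a joint passes its speed limit or range.

## Working session

There is one attempt and no reset: what is moved stays moved. The work goes in short steps, Python scripts to look and compute and a shell command to move; the robot and the scene stay as the last step left them, time stands still between calls to the robot, and variables do not carry over. Pictures are saved under pics/ and viewed, at most 10 in all, crops included, and the job is handed in when it is done.

```bash
mkdir -p pics; ls; python3 - <<'E'
from cell import robot
import cv2
for n in("side","top"):
    cv2.imwrite(f"pics/{n}0.png",robot.get_image(n)[:,:,::-1]); print(robot.calibration(n))
print(robot.get_state())
E
```

```text
pics
{'vfov': 47.73956371917249, 'cx': 316.60417066159647, 'cy': 238.97543330815458, 'k1': -0.09277443893376176, 'origin': array([ 264.66931584, -895.09556286, 1136.71760084]), 'orientation': array([[ 0.95245294,  0.21423561, -0.21664834],
       [-0.30443812,  0.69782146, -0.64835379],
       [ 0.01228139,  0.68348249,  0.72986359]])}
{'vfov': 53.33578869330745, 'cx': 322.73248964761956, 'cy': 236.8238068474168, 'k1': -0.05333818955612227, 'origin': array([ 401.26199231,  -25.18382093, 1173.7808857 ]), 'orientation': array([[ 0.00993971,  0.99123732, -0.13171853],
       [-0.9998297 ,  0.00780362, -0.01672336],
       [-0.01554894,  0.13186233,  0.99114608]])}
{'time_s': 0.1, 'q': array([ 7.47552997e+01,  2.17361309e+01,  9.93908537e+01,  1.22006950e-03,
        5.89278052e+01, -1.90837220e+00]), 'joint_vel': array([ 0.04189656, -0.1140146 , -0.07170505,  0.0512602 , -0.06994895,
       -0.04920097]), 'effort': array([ 5.19860641e-04, -7.65049696e+01, -4.35294056e+01,  6.52302266e-02,
        3.98466946e-02, -4.65778349e-07]), 'tool_pos': array([161.38357523, 680.79528506, 213.35845169]), 'tcp_rot': array([[-9.73030271e-01,  2.30677304e-01, -2.69038670e-04],
       [ 2.30677455e-01,  9.73029840e-01, -9.17817556e-04],
       [ 5.00629747e-05, -9.55125422e-04, -9.99999543e-01]]), 'wrist_force': array([-0.30859557,  0.39632886,  0.78294712]), 'wrist_torque': array([-0.00747081,  0.05409168,  0.06716141]), 'grip_force': 0.0, 'grip_width': 91.22320118775592}
```

View pics/top0.png

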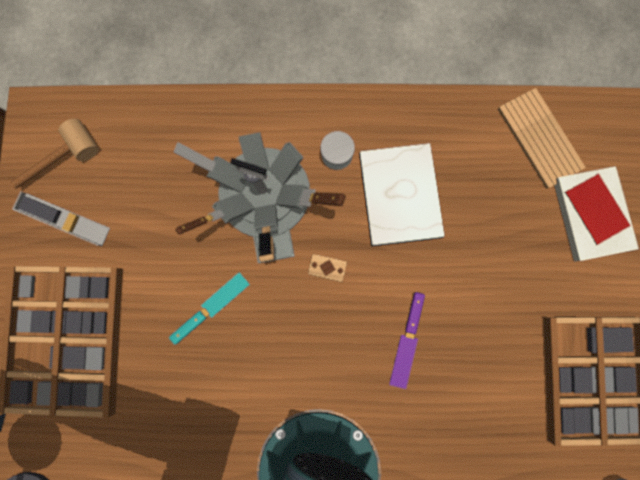

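View pics/side0.png

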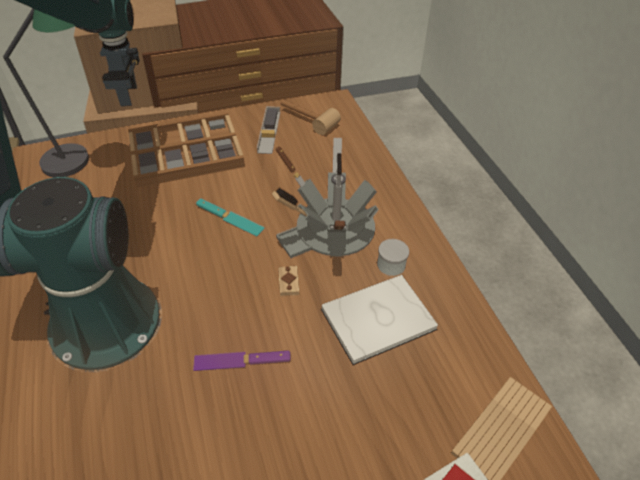

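The top view shows the stand at about (260,190), with the black handle bar at (248,166). The broad knife's handle is to the right at (328,199), the brush is at the front (265,245) and the tray corner is at (283,248). The slab is at (401,194), the tin at (337,150) and the type at (328,267). Next I'll zoom in.

```bash
cat > h.py <<'E'
import numpy as np, cv2
from cell import robot
def K(c):
    f=240/np.tan(np.radians(c['vfov'])/2); return np.array([[f,0,c['cx']],[0,f,c['cy']],[0,0,1]])
def proj(n,P):
    c=robot.calibration(n); d=(np.atleast_2d(P)-c['origin'])@c['orientation']
    s=np.c_[d[:,0]/-d[:,2],d[:,1]/d[:,2]]; r2=(s**2).sum(1,keepdims=True)
    s=s*(1+c['k1']*r2); k=K(c); return s*k[0,0]+k[:2,2]
def ray(n,uv):
    c=robot.calibration(n); k=K(c)
    s=cv2.undistortPoints(np.array(uv,float).reshape(-1,1,2),k,np.array([c['k1'],0,0,0,0.])).reshape(-1,2)
    d=np.c_[s[:,0],-s[:,1],-np.ones(len(s))]@c['orientation'].T
    return c['origin'],d
def atz(n,uv,z):
    o,d=ray(n,uv); return o+d*((z-o[2])/d[:,2:3])
def tri(a,b):
    o1,d1=ray('top',a);o2,d2=ray('side',b);d1=d1[0]/np.linalg.norm(d1);d2=d2[0]/np.linalg.norm(d2)
    t=np.linalg.lstsq(np.c_[d1,-d2],o2-o1,rcond=None)[0];p=o1+t[0]*d1;q=o2+t[1]*d2
    return (p+q)/2,np.linalg.norm(p-q)
E
python3 - <<'E'
import cv2
a=cv2.imread('pics/top0.png')[120:285,165:385]; b=cv2.imread('pics/side0.png')[130:310,255:445]
cv2.imwrite('pics/c0.png',cv2.resize(a,(792,594),interpolation=cv2.INTER_CUBIC)) # 3.6
cv2.imwrite('pics/c1.png',cv2.resize(b,(608,576),interpolation=cv2.INTER_CUBIC)) # 3.2
from h import *
print(atz('top',[(248,166)],246),tri((248,166),(339,163)))
print('slab',atz('top',[(361,152),(430,144),(443,238),(371,245)],22))
E
```

```text
[[666.86878254 142.00573283 246.        ]] (array([668.9593539 , 142.93491051, 240.51306948]), np.float64(1.0131152188224577))
slab [[ 768.36759292  -99.02599609   22.        ]
 [ 790.48549745 -271.56386864   22.        ]
 [ 553.74597279 -298.02316802   22.        ]
 [ 535.25773087 -122.95293737   22.        ]]
```

View pics/c0.png

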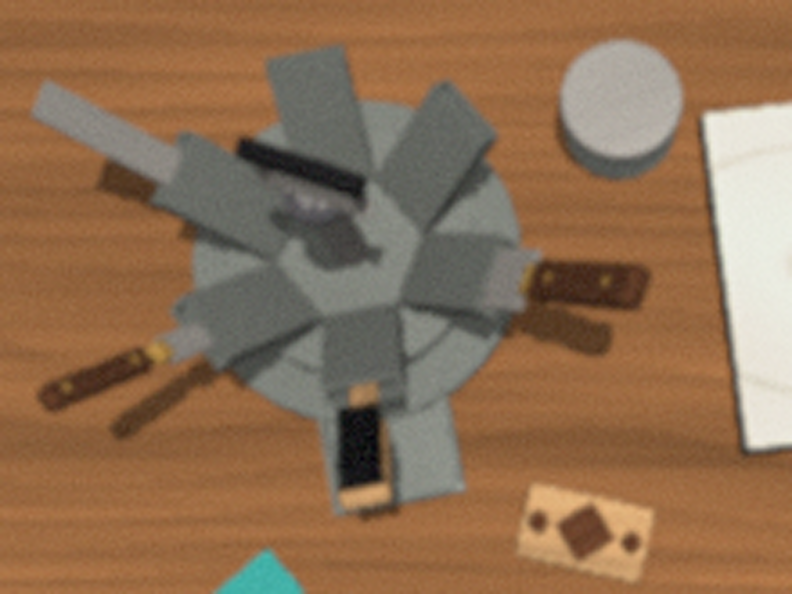

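View pics/c1.png

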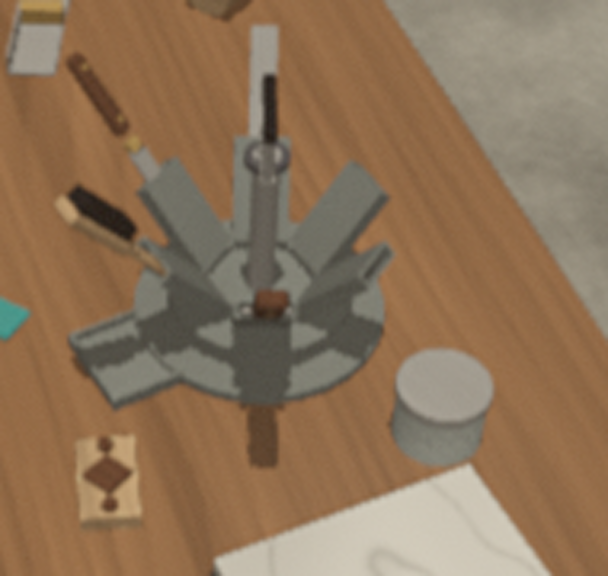

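The crops show the bar running from (240,148) to (363,185) in c0. The tray's outer corners are at (337,515) and (465,490), the plate is centred near (357,258), and the knife handle's end is at (648,285).

```bash
python3 - <<'E'
from h import *
T=lambda u,v:(u/3.6+165,v/3.6+120); S=lambda u,v:(u/3.2+255,v/3.2+130)
b=atz('top',[T(243,153),T(363,187)],240); hb=b.mean(0); print('bar',b,hb)
print('bar ang',np.degrees(np.arctan2(*(b[0]-b[1])[[1,0]])), np.linalg.norm(b[0]-b[1]))
print('plate',atz('top',[T(357,258)],12))
t=atz('top',[T(337,515),T(465,490)],14);print('tray',t,np.linalg.norm(t[0]-t[1]))
for ax in (hb,atz('top',[T(357,258)],12)[0]):
  d=ax-t.mean(0);print('stand x yaw',np.degrees(np.arctan2(d[1],d[0])),np.hypot(d[0],d[1]))
e=t[0]-t[1];print('by edge',np.degrees(np.arctan2(-e[0],e[1])))
print('gauge/knife', atz('top',[T(585,283)],188), 'knife end top',atz('top',[T(645,285)],219))
print('type',atz('top',[T(530,484),T(653,512),T(640,580),T(518,553)],23).round(0),'tin',atz('top',[T(621,100)],62))
from h import robot
E
```

```text
bar [[675.81727455 174.91000037 240.        ]
 [656.34811112 106.55968842 240.        ]] [666.08269284 140.7348444  240.        ]
bar ang 74.10072503423874 71.06907533575344
plate [[668.03829105 141.52336432  12.        ]]
tray [[489.62540093 150.13733815  14.        ]
 [507.39647669  63.58057685  14.        ]] 88.36223209209237
stand x yaw 11.428744215808512 170.96159937718633
stand x yaw 11.556353903901798 173.03509545275415
by edge 11.602238568642589
gauge/knife [[613.45612148 -17.77711309 188.        ]] knife end top [[605.86063185 -51.9643982  219.        ]]
type [[511.  19.  23.]
 [493. -63.  23.]
 [447. -55.  23.]
 [465.  27.  23.]] tin [[765.82718165 -39.87413301  62.        ]]
```

```bash
R='{"tx":0.674,"ty":-0.719,"tz":0.5,"rz":-0.692}'; echo skip >/dev/null
python3 -m crank '[{"tx":0.674,"ty":-0.719,"tz":0.5,"rz":-0.692},{"tx":0.674,"ty":-0.719,"tz":0.5,"rz":-0.692},{"tx":0.674,"ty":-0.719,"tz":0.5,"rz":-0.692},{"tx":0.674,"ty":-0.719,"tz":0.5,"rz":-0.692},{"tx":0.674,"ty":-0.719,"tz":0.5,"rz":-0.692},{"tx":0.674,"ty":-0.719,"tz":0.5,"rz":-0.692},{"tx":0.674,"ty":-0.719,"tz":0.5,"rz":-0.692},{"tx":0.674,"ty":-0.719,"tz":0.5,"rz":-0.692},{"tx":0.674,"ty":-0.719,"tz":0.5,"rz":-0.692},{"tx":0.674,"ty":-0.719,"tz":0.5,"rz":-0.692}]' 1 40
python3 -m crank '[{"tx":0.674,"ty":-0.719,"rz":-0.692},{"tx":0.674,"ty":-0.719,"rz":-0.692},{"tx":0.674,"ty":-0.719,"rz":-0.692},{"tx":0.674,"ty":-0.719,"rz":-0.692},{"tx":0.674,"ty":-0.719,"rz":-0.692},{"tx":0.674,"ty":-0.719,"rz":-0.692},{"tx":0.674,"ty":-0.719,"rz":-0.692},{"tx":0.674,"ty":-0.719,"rz":-0.692},{"tx":0.674,"ty":-0.719,"rz":-0.692},{"tx":0.674,"ty":-0.719,"rz":-0.692}]'
python3 -m crank '[{"tx":0.674,"ty":-0.719,"rz":-0.692},{"tx":0.674,"ty":-0.719,"rz":-0.692},{"tx":0.674,"ty":-0.719,"rz":-0.692},{"tx":0.674,"ty":-0.719,"rz":-0.692},{"tx":0.674,"ty":-0.719,"rz":-0.692},{"tx":0.674,"ty":-0.719,"rz":-0.692},{"tx":0.674,"ty":-0.719,"rz":-0.692},{"tx":0.674,"ty":-0.719,"rz":-0.692},{"tx":0.674,"ty":-0.719,"rz":-0.692},{"tx":0.674,"ty":-0.719,"rz":-0.692},{"tx":0},{"tx":0}]'
```

```text
invalid input
invalid input
invalid input
```

```bash

python3 -m crank '[{"tx":0.674,"ty":-0.719,"tz":0.5,"rx":0,"ry":0,"rz":-0.692},{"tx":0.674,"ty":-0.719,"tz":0.5,"rx":0,"ry":0,"rz":-0.692},{"tx":0.674,"ty":-0.719,"tz":0.5,"rx":0,"ry":0,"rz":-0.692},{"tx":0.674,"ty":-0.719,"tz":0.5,"rx":0,"ry":0,"rz":-0.692},{"tx":0.674,"ty":-0.719,"tz":0.5,"rx":0,"ry":0,"rz":-0.692},{"tx":0.674,"ty":-0.719,"tz":0.5,"rx":0,"ry":0,"rz":-0.692},{"tx":0.674,"ty":-0.719,"tz":0.5,"rx":0,"ry":0,"rz":-0.692},{"tx":0.674,"ty":-0.719,"tz":0.5,"rx":0,"ry":0,"rz":-0.692},{"tx":0.674,"ty":-0.719,"tz":0.5,"rx":0,"ry":0,"rz":-0.692},{"tx":0.674,"ty":-0.719,"tz":0.5,"rx":0,"ry":0,"rz":-0.692}]' 1 40
```

```text
time_s: 1.1
tool_pos: [330.5, 500.4, 339.2]
tcp_rot: [[-0.705, 0.709, -0.0], [0.709, 0.705, -0.0], [-0.0, -0.0, -1.0]]
wrist_force: [0.2, 0.8, -0.2]
grip_width: 91.2
grip_force: 0.0
```

Every row needs all six keys. Tracking is good, so I'll continue.

```bash

python3 -m crank '[{"tx":0.674,"ty":-0.719,"tz":0,"rx":0,"ry":0,"rz":-0.692},{"tx":0.674,"ty":-0.719,"tz":0,"rx":0,"ry":0,"rz":-0.692},{"tx":0.674,"ty":-0.719,"tz":0,"rx":0,"ry":0,"rz":-0.692},{"tx":0.674,"ty":-0.719,"tz":0,"rx":0,"ry":0,"rz":-0.692},{"tx":0.674,"ty":-0.719,"tz":0,"rx":0,"ry":0,"rz":-0.692},{"tx":0.674,"ty":-0.719,"tz":0,"rx":0,"ry":0,"rz":-0.692},{"tx":0.674,"ty":-0.719,"tz":0,"rx":0,"ry":0,"rz":-0.692},{"tx":0.674,"ty":-0.719,"tz":0,"rx":0,"ry":0,"rz":-0.692},{"tx":0.674,"ty":-0.719,"tz":0,"rx":0,"ry":0,"rz":-0.692},{"tx":0.674,"ty":-0.719,"tz":0,"rx":0,"ry":0,"rz":-0.692}]'
python3 -m crank '[{"tx":0.674,"ty":-0.719,"tz":0,"rx":0,"ry":0,"rz":-0.692},{"tx":0.674,"ty":-0.719,"tz":0,"rx":0,"ry":0,"rz":-0.692},{"tx":0.674,"ty":-0.719,"tz":0,"rx":0,"ry":0,"rz":-0.692},{"tx":0.674,"ty":-0.719,"tz":0,"rx":0,"ry":0,"rz":-0.692},{"tx":0.674,"ty":-0.719,"tz":0,"rx":0,"ry":0,"rz":-0.692},{"tx":0.674,"ty":-0.719,"tz":0,"rx":0,"ry":0,"rz":-0.692},{"tx":0.674,"ty":-0.719,"tz":0,"rx":0,"ry":0,"rz":-0.692},{"tx":0.674,"ty":-0.719,"tz":0,"rx":0,"ry":0,"rz":-0.692},{"tx":0.674,"ty":-0.719,"tz":0,"rx":0,"ry":0,"rz":-0.692},{"tx":0.674,"ty":-0.719,"tz":0,"rx":0,"ry":0,"rz":-0.692},{"tx":0,"ty":0,"tz":0,"rx":0,"ry":0,"rz":0},{"tx":0,"ty":0,"tz":0,"rx":0,"ry":0,"rz":0}]'
```

```text
time_s: 2.1
tool_pos: [498.9, 320.7, 338.7]
tcp_rot: [[-0.227, 0.974, -0.0], [0.974, 0.227, -0.0], [-0.0, -0.0, -1.0]]
wrist_force: [-0.1, 0.8, 0.1]
grip_width: 91.0
grip_force: 0.0
time_s: 3.3
tool_pos: [666.8, 141.7, 338.4]
tcp_rot: [[0.317, 0.948, -0.001], [0.948, -0.317, -0.0], [-0.0, -0.001, -1.0]]
wrist_force: [0.0, 0.1, -0.2]
grip_width: 91.2
grip_force: 0.0
```

```bash

python3 -m crank '[{"tx":0,"ty":0,"tz":-0.79,"rx":0,"ry":0,"rz":0},{"tx":0,"ty":0,"tz":-0.79,"rx":0,"ry":0,"rz":0},{"tx":0,"ty":0,"tz":-0.79,"rx":0,"ry":0,"rz":0},{"tx":0,"ty":0,"tz":-0.79,"rx":0,"ry":0,"rz":0},{"tx":0,"ty":0,"tz":-0.79,"rx":0,"ry":0,"rz":0},{"tx":0,"ty":0,"tz":-0.79,"rx":0,"ry":0,"rz":0},{"tx":0,"ty":0,"tz":0,"rx":0,"ry":0,"rz":0}]'
python3 -m crank '[{"tx":0,"ty":0,"tz":0,"rx":0,"ry":0,"rz":0},{"tx":0,"ty":0,"tz":0,"rx":0,"ry":0,"rz":0},{"tx":0,"ty":0,"tz":0,"rx":0,"ry":0,"rz":0},{"tx":0,"ty":0,"tz":0,"rx":0,"ry":0,"rz":0},{"tx":0,"ty":0,"tz":0,"rx":0,"ry":0,"rz":0},{"tx":0,"ty":0,"tz":0,"rx":0,"ry":0,"rz":0},{"tx":0,"ty":0,"tz":0,"rx":0,"ry":0,"rz":0},{"tx":0,"ty":0,"tz":0,"rx":0,"ry":0,"rz":0},{"tx":0,"ty":0,"tz":0,"rx":0,"ry":0,"rz":0},{"tx":0,"ty":0,"tz":0,"rx":0,"ry":0,"rz":0}]' -1 20
python3 -c "
from h import *
s=robot.get_state();print(s['wrist_torque'],s['q'])"
```

```text
time_s: 4.0
tool_pos: [664.9, 142.4, 217.8]
tcp_rot: [[0.316, 0.949, -0.004], [0.949, -0.316, -0.001], [-0.002, -0.004, -1.0]]
wrist_force: [-0.6, -0.2, 0.4]
grip_width: 91.4
grip_force: 0.0
time_s: 5.0
tool_pos: [668.3, 141.5, 220.5]
tcp_rot: [[0.317, 0.948, 0.003], [0.948, -0.317, -0.001], [0.001, 0.003, -1.0]]
wrist_force: [33.7, -11.9, -24.8]
grip_width: 14.0
grip_force: 17.7
[-2.04825046 -5.49469346 -0.0987133 ] [ 1.00263633e+01  1.97388240e+01  1.01345736e+02 -7.81052437e-02
  5.87307292e+01  2.85456200e+01]
```

```bash

python3 -m crank '[{"tx":0.06,"ty":-0.02,"tz":0.03,"rx":0,"ry":0,"rz":0},{"tx":0,"ty":0,"tz":0,"rx":0,"ry":0,"rz":0},{"tx":0,"ty":0,"tz":0,"rx":0,"ry":0,"rz":0},{"tx":0,"ty":0,"tz":0,"rx":0,"ry":0,"rz":0}]'
python3 -c "
from h import *
s=robot.get_state();print(s['wrist_torque'],s['q'])"
```

```text
time_s: 5.4
tool_pos: [669.5, 141.0, 220.5]
tcp_rot: [[0.317, 0.948, 0.002], [0.948, -0.317, -0.0], [0.0, 0.002, -1.0]]
wrist_force: [12.6, -1.8, -12.3]
grip_width: 11.9
grip_force: 20.0
[-0.3604057  -2.04786077 -0.07230522] [ 9.95670704e+00  1.98649760e+01  1.01176014e+02 -4.74023757e-02
  5.88364860e+01  2.84822991e+01]
```

```bash

python3 -m crank '[{"tx":0.03,"ty":-0.01,"tz":0.03,"rx":0,"ry":0,"rz":-0.7},{"tx":0.03,"ty":0,"tz":0,"rx":0,"ry":0,"rz":-0.7},{"tx":0,"ty":0,"tz":0,"rx":0,"ry":0,"rz":-0.7},{"tx":0,"ty":0,"tz":0,"rx":0,"ry":0,"rz":-0.7},{"tx":0,"ty":0,"tz":0,"rx":0,"ry":0,"rz":-0.7},{"tx":0,"ty":0,"tz":0,"rx":0,"ry":0,"rz":-0.7},{"tx":0,"ty":0,"tz":0,"rx":0,"ry":0,"rz":-0.7},{"tx":0,"ty":0,"tz":0,"rx":0,"ry":0,"rz":-0.7},{"tx":0,"ty":0,"tz":0,"rx":0,"ry":0,"rz":-0.7}]'
python3 -m crank '[{"tx":0,"ty":0,"tz":0,"rx":0,"ry":0,"rz":-0.7},{"tx":0,"ty":0,"tz":0,"rx":0,"ry":0,"rz":-0.7},{"tx":0,"ty":0,"tz":0,"rx":0,"ry":0,"rz":-0.7},{"tx":0,"ty":0,"tz":0,"rx":0,"ry":0,"rz":-0.7},{"tx":0,"ty":0,"tz":0,"rx":0,"ry":0,"rz":-0.7},{"tx":0,"ty":0,"tz":0,"rx":0,"ry":0,"rz":-0.7},{"tx":0,"ty":0,"tz":0,"rx":0,"ry":0,"rz":-0.7},{"tx":0,"ty":0,"tz":0,"rx":0,"ry":0,"rz":-0.7},{"tx":0,"ty":0,"tz":0,"rx":0,"ry":0,"rz":-0.7},{"tx":0,"ty":0,"tz":0,"rx":0,"ry":0,"rz":-0.3},{"tx":0,"ty":0,"tz":0,"rx":0,"ry":0,"rz":0},{"tx":0,"ty":0,"tz":0,"rx":0,"ry":0,"rz":0}]'
python3 -c "
from h import *
s=robot.get_state();print(s['wrist_torque'],s['q'])"
```

```text
time_s: 6.3
tool_pos: [668.5, 141.6, 220.5]
tcp_rot: [[0.737, 0.676, -0.004], [0.676, -0.737, 0.001], [-0.002, -0.003, -1.0]]
wrist_force: [-5.8, 5.5, -5.9]
grip_width: 11.9
grip_force: 20.0
time_s: 7.5
tool_pos: [667.9, 142.8, 220.5]
tcp_rot: [[0.977, 0.214, -0.005], [0.214, -0.977, 0.002], [-0.004, -0.003, -1.0]]
wrist_force: [-10.6, 15.0, -4.6]
grip_width: 11.9
grip_force: 20.0
[ 2.34561426  1.61745818 -0.22067219] [ 10.04208485  19.90538209 101.12026629   0.20120513  59.21600689
  87.58307831]
```

```bash

python3 -m crank '[{"tx":0,"ty":0,"tz":0,"rx":0,"ry":0,"rz":0},{"tx":0,"ty":0,"tz":0,"rx":0,"ry":0,"rz":0},{"tx":0,"ty":0,"tz":0,"rx":0,"ry":0,"rz":0},{"tx":0,"ty":0,"tz":0,"rx":0,"ry":0,"rz":0},{"tx":0,"ty":0,"tz":0,"rx":0,"ry":0,"rz":0},{"tx":0,"ty":0,"tz":0,"rx":0,"ry":0,"rz":0}]' 1
python3 -m crank '[{"tx":0,"ty":0,"tz":0.7,"rx":0,"ry":0,"rz":0},{"tx":0,"ty":0,"tz":0.8,"rx":0,"ry":0,"rz":0},{"tx":0,"ty":0,"tz":0.8,"rx":0,"ry":0,"rz":0},{"tx":0,"ty":0,"tz":0.8,"rx":0,"ry":0,"rz":0},{"tx":0,"ty":0,"tz":0.8,"rx":0,"ry":0,"rz":0},{"tx":0,"ty":0,"tz":0.8,"rx":0,"ry":0,"rz":0},{"tx":-0.8,"ty":-1,"tz":0.5,"rx":0,"ry":0,"rz":0},{"tx":-0.8,"ty":-1,"tz":0.5,"rx":0,"ry":0,"rz":0},{"tx":-0.8,"ty":-1,"tz":0.5,"rx":0,"ry":0,"rz":0},{"tx":-0.8,"ty":-1,"tz":0.5,"rx":0,"ry":0,"rz":0},{"tx":-0.8,"ty":-1,"tz":0,"rx":0,"ry":0,"rz":0},{"tx":-0.8,"ty":-1,"tz":0,"rx":0,"ry":0,"rz":0}]'
python3 -m crank '[{"tx":0,"ty":-1,"tz":0,"rx":0,"ry":0,"rz":0},{"tx":0,"ty":-1,"tz":0,"rx":0,"ry":0,"rz":0},{"tx":0,"ty":-1,"tz":0,"rx":0,"ry":0,"rz":0},{"tx":0,"ty":-1,"tz":0,"rx":0,"ry":0,"rz":0},{"tx":0,"ty":-1,"tz":0,"rx":0,"ry":0,"rz":0},{"tx":0,"ty":-1,"tz":0,"rx":0,"ry":0,"rz":0},{"tx":0,"ty":0,"tz":0,"rx":0,"ry":0,"rz":0}]'
python3 - <<'E'
from h import *
a=robot.get_image('top')[:,:,::-1]; b=robot.get_image('side')[:,:,::-1]
cv2.imwrite('pics/t1f.png',a);cv2.imwrite('pics/s1f.png',b)
A=cv2.resize(a[120:285,165:385],(792,594),interpolation=3);cv2.imwrite('pics/t1.png',A)
B=cv2.resize(b[130:310,235:425],(608,576),interpolation=3);cv2.imwrite('pics/s1.png',B)
E
```

```text
time_s: 8.1
tool_pos: [670.1, 141.0, 222.0]
tcp_rot: [[0.977, 0.214, 0.0], [0.214, -0.977, 0.0], [0.0, 0.0, -1.0]]
wrist_force: [0.2, -0.5, 0.5]
grip_width: 57.2
grip_force: 0.0
time_s: 9.3
tool_pos: [549.2, -9.7, 391.3]
tcp_rot: [[0.977, 0.214, 0.002], [0.214, -0.977, -0.0], [0.002, 0.001, -1.0]]
wrist_force: [0.1, -0.1, 0.2]
grip_width: 91.2
grip_force: 0.0
time_s: 10.0
tool_pos: [549.9, -160.9, 390.8]
tcp_rot: [[0.977, 0.212, 0.001], [0.212, -0.977, -0.001], [0.001, 0.001, -1.0]]
wrist_force: [-0.3, 0.5, -0.1]
grip_width: 91.6
grip_force: 0.0
```

View pics/t1.png

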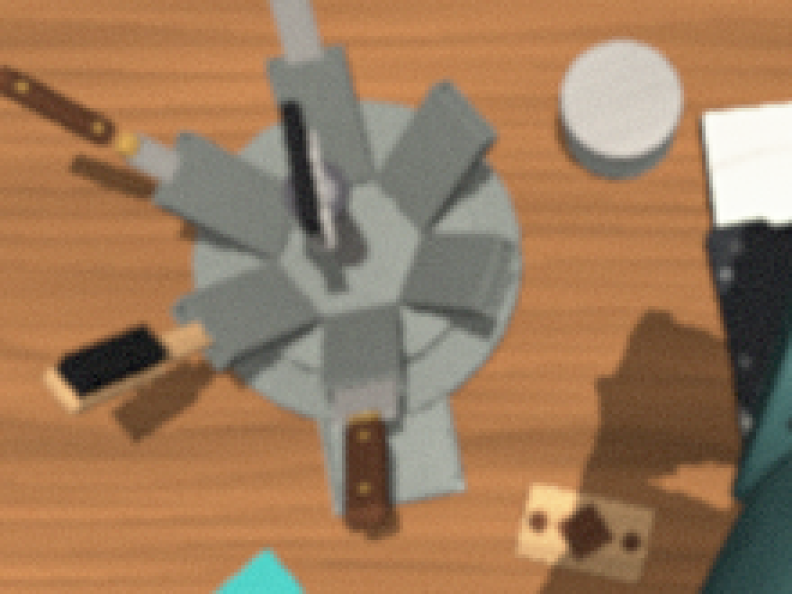

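View pics/s1.png

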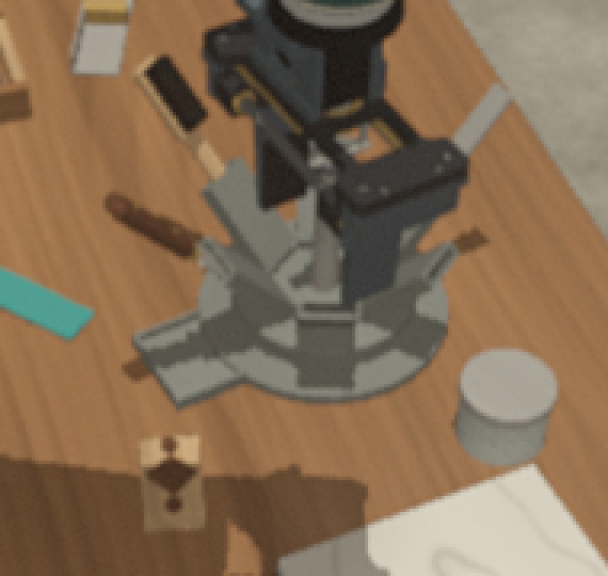

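The knife is at the front. In t1 its handle centre is at (367,462), with the end at (372,525) and the collar at (362,418). In s1 the handle runs from (112,202) to (192,248). The brush and narrow knife are still in their sleeves.

```bash
cat > plan.py <<'E'
from h import *
from scipy.spatial.transform import Rotation as R
T=lambda u,v:(u/3.6+165,v/3.6+120); S=lambda u,v:(u/3.2+235,v/3.2+130)
print('tri',tri(T(367,467),S(153,225)))
b=atz('top',[T(291,103),T(313,234)],240);print('bar',b.mean(0),np.degrees(np.arctan2(*(b[0]-b[1])[[1,0]])))
h=atz('top',[T(369,515)],215)[0]-atz('top',[T(363,425)],155)[0];print('knife yaw',np.degrees(np.arctan2(-h[1],-h[0])))
ax=np.array([668,141.3,0])
for yaw in (11.5,12.5):
  y=np.radians(yaw);o=ax+[-170*np.cos(y),-170*np.sin(y),181]
  kx=np.array([.643*np.cos(y),.643*np.sin(y),-.766])
  print(yaw,'o',o,'px',(proj('top',[o,o-50*kx,o+50*kx])-[165,120])*3.6,(proj('side',[o,o-50*kx,o+50*kx])-[235,130])*3.2)
E
python3 plan.py; python3 -c "
from h import *
print(robot.get_state()['q'])"
```

```text
tri (array([505.36872733, 107.74744626, 183.2202817 ]), np.float64(1.1478491795135057))
bar [667.15275826 141.28296638 240.        ] 11.124261281681871
knife yaw 12.42304981742995
11.5 o [501.41280021 107.40745115 181.        ] px [[368.08439539 473.20138563]
 [369.17693767 522.61137028]
 [367.09579855 427.78474405]] [[147.76246516 228.38327696]
 [109.41608928 205.93826978]
 [184.07582575 249.64441949]]
12.5 o [502.02967879 104.50526563 181.        ] px [[373.08484745 472.18886814]
 [375.38416735 521.35491396]
 [370.98660013 426.99677785]] [[149.44347673 230.57915502]
 [111.41054424 208.58731198]
 [185.43918097 251.39892419]]
[-1.84606461e+01  4.13680058e-01  1.05940483e+02  1.15818790e-02
  7.36034571e+01  5.92200603e+01]
```

```bash

python3 -m crank '[{"tx":0,"ty":0.926,"tz":-0.411,"rx":-0.0906,"ry":0.445,"rz":-0.014},{"tx":0,"ty":0.926,"tz":-0.411,"rx":-0.0906,"ry":0.445,"rz":-0.014},{"tx":0,"ty":0.926,"tz":-0.411,"rx":-0.0906,"ry":0.445,"rz":-0.014},{"tx":0,"ty":0.926,"tz":-0.411,"rx":-0.0906,"ry":0.445,"rz":-0.014},{"tx":0,"ty":0.926,"tz":-0.411,"rx":-0.0906,"ry":0.445,"rz":-0.014},{"tx":0,"ty":0.926,"tz":-0.411,"rx":-0.0906,"ry":0.445,"rz":-0.014},{"tx":0,"ty":0.926,"tz":-0.411,"rx":-0.0906,"ry":0.445,"rz":-0.014},{"tx":0,"ty":0.926,"tz":-0.411,"rx":-0.0906,"ry":0.445,"rz":-0.014},{"tx":0,"ty":0.926,"tz":-0.411,"rx":-0.0906,"ry":0.445,"rz":-0.014},{"tx":0,"ty":0.926,"tz":-0.411,"rx":-0.0906,"ry":0.445,"rz":-0.014},{"tx":0,"ty":0.926,"tz":-0.411,"rx":-0.0906,"ry":0.445,"rz":-0.014},{"tx":0,"ty":0.926,"tz":-0.411,"rx":-0.0906,"ry":0.445,"rz":-0.014}]'
python3 -m crank '[{"tx":0,"ty":0,"tz":0,"rx":0,"ry":0,"rz":0},{"tx":0,"ty":0,"tz":0,"rx":0,"ry":0,"rz":0}]'
python3 -c "
from h import *
print(robot.get_state()['q'])"
```

```text
time_s: 11.3
tool_pos: [549.6, 121.0, 266.4]
tcp_rot: [[0.887, 0.201, -0.415], [0.184, -0.98, -0.082], [-0.423, -0.003, -0.906]]
wrist_force: [1.2, -0.2, -0.7]
grip_width: 91.2
grip_force: 0.0
time_s: 11.5
tool_pos: [549.8, 119.7, 266.4]
tcp_rot: [[0.888, 0.202, -0.414], [0.184, -0.979, -0.082], [-0.422, -0.003, -0.907]]
wrist_force: [0.3, -0.2, 0.4]
grip_width: 91.3
grip_force: 0.0
[ 10.13290325  17.93240101 101.41521766  -0.47194274  85.60682637
  88.58319661]
```

```bash

python3 -m crank '[{"tx":-0.253,"ty":-0.065,"tz":-0.538,"rx":0,"ry":0,"rz":0},{"tx":-0.253,"ty":-0.065,"tz":-0.538,"rx":0,"ry":0,"rz":0},{"tx":-0.253,"ty":-0.065,"tz":-0.538,"rx":0,"ry":0,"rz":0},{"tx":-0.253,"ty":-0.065,"tz":-0.538,"rx":0,"ry":0,"rz":0},{"tx":-0.253,"ty":-0.065,"tz":-0.538,"rx":0,"ry":0,"rz":0},{"tx":-0.253,"ty":-0.065,"tz":-0.538,"rx":0,"ry":0,"rz":0},{"tx":-0.253,"ty":-0.065,"tz":-0.538,"rx":0,"ry":0,"rz":0},{"tx":-0.253,"ty":-0.065,"tz":-0.538,"rx":0,"ry":0,"rz":0},{"tx":0,"ty":0,"tz":0,"rx":0,"ry":0,"rz":0},{"tx":0,"ty":0,"tz":0,"rx":0,"ry":0,"rz":0}]'
python3 - <<'E'
from h import *
s=robot.get_state(); g=s['tool_pos']-19*s['tcp_rot'][:,2]; print(s['q'],g)
a=robot.get_image('top')[:,:,::-1]; b=robot.get_image('side')[:,:,::-1]
A=cv2.resize(a[150:330,165:365],(400,360),interpolation=3)
B=cv2.resize(b[110:290,200:400],(400,360),interpolation=3)
cv2.imwrite('pics/g.png',np.hstack([A,B]))
E
```

```text
time_s: 12.5
tool_pos: [499.5, 105.9, 158.5]
tcp_rot: [[0.888, 0.2, -0.415], [0.183, -0.98, -0.081], [-0.422, -0.004, -0.906]]
wrist_force: [-0.4, 0.5, 0.9]
grip_width: 90.9
grip_force: 0.0
[  9.6788056   21.04085008 110.31694222  -0.63337936  73.628392
  88.39870324] [507.34854256 107.47871996 175.69235226]
```

View pics/g.png

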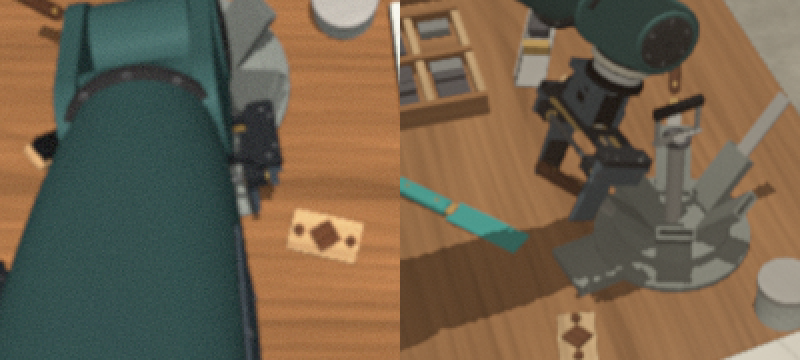

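In the side half of the picture the brown handle lies between the two fingers, from about (550,165) to (585,195), and the stand is undisturbed. I'll close the gripper.

```bash

python3 -m crank '[{"tx":0,"ty":0,"tz":0,"rx":0,"ry":0,"rz":0},{"tx":0,"ty":0,"tz":0,"rx":0,"ry":0,"rz":0},{"tx":0,"ty":0,"tz":0,"rx":0,"ry":0,"rz":0},{"tx":0,"ty":0,"tz":0,"rx":0,"ry":0,"rz":0},{"tx":0,"ty":0,"tz":0,"rx":0,"ry":0,"rz":0},{"tx":0,"ty":0,"tz":0,"rx":0,"ry":0,"rz":0},{"tx":0,"ty":0,"tz":0,"rx":0,"ry":0,"rz":0},{"tx":0,"ty":0,"tz":0,"rx":0,"ry":0,"rz":0},{"tx":0,"ty":0,"tz":0,"rx":0,"ry":0,"rz":0},{"tx":0,"ty":0,"tz":0,"rx":0,"ry":0,"rz":0},{"tx":0,"ty":0,"tz":0,"rx":0,"ry":0,"rz":0}]' -1 45
```

```text
time_s: 13.7
tool_pos: [499.4, 105.9, 158.5]
tcp_rot: [[0.888, 0.2, -0.414], [0.183, -0.98, -0.081], [-0.422, -0.004, -0.907]]
wrist_force: [0.1, 0.6, -0.6]
grip_width: 25.6
grip_force: 44.9
```

```bash

python3 -m crank '[{"tx":-0.126,"ty":-0.026,"tz":0.153,"rx":0,"ry":0,"rz":0},{"tx":-0.126,"ty":-0.026,"tz":0.153,"rx":0,"ry":0,"rz":0},{"tx":-0.126,"ty":-0.026,"tz":0.153,"rx":0,"ry":0,"rz":0},{"tx":-0.126,"ty":-0.026,"tz":0.153,"rx":0,"ry":0,"rz":0},{"tx":-0.126,"ty":-0.026,"tz":0.153,"rx":0,"ry":0,"rz":0},{"tx":-0.126,"ty":-0.026,"tz":0.153,"rx":0,"ry":0,"rz":0}]'
```

```text
time_s: 14.3
tool_pos: [480.2, 102.0, 181.9]
tcp_rot: [[0.888, 0.2, -0.414], [0.183, -0.98, -0.081], [-0.422, -0.004, -0.907]]
wrist_force: [0.4, -0.4, -1.3]
grip_width: 25.7
grip_force: 44.9
```

Forces are very low, so I'll keep drawing it out: another 95 mm or so.

```bash

python3 -m crank '[{"tx":-0.2,"ty":-0.041,"tz":0.243,"rx":0,"ry":0,"rz":0},{"tx":-0.2,"ty":-0.041,"tz":0.243,"rx":0,"ry":0,"rz":0},{"tx":-0.2,"ty":-0.041,"tz":0.243,"rx":0,"ry":0,"rz":0},{"tx":-0.2,"ty":-0.041,"tz":0.243,"rx":0,"ry":0,"rz":0},{"tx":-0.2,"ty":-0.041,"tz":0.243,"rx":0,"ry":0,"rz":0},{"tx":-0.2,"ty":-0.041,"tz":0.243,"rx":0,"ry":0,"rz":0},{"tx":-0.2,"ty":-0.041,"tz":0.243,"rx":0,"ry":0,"rz":0},{"tx":-0.2,"ty":-0.041,"tz":0.243,"rx":0,"ry":0,"rz":0},{"tx":-0.2,"ty":-0.041,"tz":0.243,"rx":0,"ry":0,"rz":0},{"tx":-0.2,"ty":-0.041,"tz":0.243,"rx":0,"ry":0,"rz":0},{"tx":-0.2,"ty":-0.041,"tz":0.243,"rx":0,"ry":0,"rz":0},{"tx":-0.2,"ty":-0.041,"tz":0.243,"rx":0,"ry":0,"rz":0}]'
python3 -c "
from h import *
print(robot.get_state()['q'])"
```

```text
time_s: 15.5
tool_pos: [420.0, 89.6, 254.9]
tcp_rot: [[0.888, 0.2, -0.414], [0.183, -0.98, -0.081], [-0.422, -0.004, -0.906]]
wrist_force: [-0.5, -0.2, -1.6]
grip_width: 25.5
grip_force: 44.9
[  9.3919921    6.37209796 117.02962641  -0.73480555  81.57211173
  88.06930763]
```

```bash

python3 -m crank '[{"tx":0,"ty":0,"tz":0.8,"rx":0,"ry":0,"rz":0},{"tx":0,"ty":0,"tz":0.8,"rx":0,"ry":0,"rz":0},{"tx":0,"ty":0,"tz":0.8,"rx":0,"ry":0,"rz":0},{"tx":0,"ty":0,"tz":0.8,"rx":0,"ry":0,"rz":0},{"tx":0,"ty":0,"tz":0.8,"rx":0,"ry":0,"rz":0}]'
python3 -m crank '[{"tx":0,"ty":-0.896,"tz":0,"rx":0,"ry":0,"rz":-0.363},{"tx":0,"ty":-0.896,"tz":0,"rx":0,"ry":0,"rz":-0.363},{"tx":0,"ty":-0.896,"tz":0,"rx":0,"ry":0,"rz":-0.363},{"tx":0,"ty":-0.896,"tz":0,"rx":0,"ry":0,"rz":-0.363},{"tx":0,"ty":-0.896,"tz":0,"rx":0,"ry":0,"rz":-0.363},{"tx":0,"ty":-0.896,"tz":0,"rx":0,"ry":0,"rz":-0.363},{"tx":0,"ty":-0.896,"tz":0,"rx":0,"ry":0,"rz":-0.363},{"tx":0,"ty":-0.896,"tz":0,"rx":0,"ry":0,"rz":-0.363},{"tx":0,"ty":-0.896,"tz":0,"rx":0,"ry":0,"rz":-0.363},{"tx":0,"ty":-0.896,"tz":0,"rx":0,"ry":0,"rz":-0.363},{"tx":0,"ty":-0.896,"tz":0,"rx":0,"ry":0,"rz":-0.363},{"tx":0,"ty":-0.896,"tz":0,"rx":0,"ry":0,"rz":-0.363}]'
```

```text
time_s: 16.0
tool_pos: [420.1, 89.7, 355.5]
tcp_rot: [[0.888, 0.2, -0.414], [0.183, -0.98, -0.081], [-0.422, -0.004, -0.906]]
wrist_force: [-0.2, 0.5, -1.8]
grip_width: 26.1
grip_force: 44.9
time_s: 17.2
tool_pos: [420.1, -179.9, 354.6]
tcp_rot: [[0.897, -0.148, -0.417], [-0.132, -0.989, 0.066], [-0.422, -0.004, -0.906]]
wrist_force: [0.1, -0.6, -1.9]
grip_width: 25.4
grip_force: 44.9
```

```bash

python3 -m crank '[{"tx":0.557,"ty":0,"tz":-0.35,"rx":-0.134,"ry":-0.899,"rz":0},{"tx":0.557,"ty":0,"tz":-0.35,"rx":-0.134,"ry":-0.899,"rz":0},{"tx":0.557,"ty":0,"tz":-0.35,"rx":-0.134,"ry":-0.899,"rz":0},{"tx":0.557,"ty":0,"tz":-0.35,"rx":-0.134,"ry":-0.899,"rz":0},{"tx":0.557,"ty":0,"tz":-0.35,"rx":-0.134,"ry":-0.899,"rz":0},{"tx":0.557,"ty":0,"tz":-0.35,"rx":-0.134,"ry":-0.899,"rz":0},{"tx":0.557,"ty":0,"tz":-0.35,"rx":-0.134,"ry":-0.899,"rz":0},{"tx":0.557,"ty":0,"tz":-0.35,"rx":-0.134,"ry":-0.899,"rz":0},{"tx":0.557,"ty":0,"tz":-0.35,"rx":-0.134,"ry":-0.899,"rz":0},{"tx":0.557,"ty":0,"tz":-0.35,"rx":-0.134,"ry":-0.899,"rz":0},{"tx":0.557,"ty":0,"tz":-0.35,"rx":-0.134,"ry":-0.899,"rz":0},{"tx":0.557,"ty":0,"tz":-0.35,"rx":-0.134,"ry":-0.899,"rz":0}]'
python3 -m crank '[{"tx":0,"ty":0,"tz":0,"rx":0,"ry":0,"rz":0},{"tx":0,"ty":0,"tz":0,"rx":0,"ry":0,"rz":0}]'
python3 - <<'E'
from h import *
s=robot.get_state(); print(s['q'])
a=robot.get_image('top')[:,:,::-1]; b=robot.get_image('side')[:,:,::-1]
cv2.imwrite('pics/f1.png',np.hstack([cv2.resize(a[130:330,260:460],(400,400),interpolation=3),cv2.resize(b[150:400,200:450],(400,400),interpolation=3)]))
E
```

```text
time_s: 18.4
tool_pos: [587.7, -179.0, 249.5]
tcp_rot: [[0.895, -0.144, 0.421], [-0.131, -0.99, -0.06], [0.425, -0.001, -0.905]]
wrist_force: [0.6, 0.0, -1.0]
grip_width: 25.8
grip_force: 44.9
time_s: 18.6
tool_pos: [587.0, -178.9, 249.5]
tcp_rot: [[0.898, -0.144, 0.416], [-0.131, -0.99, -0.059], [0.42, -0.002, -0.907]]
wrist_force: [-0.7, 0.5, -1.7]
grip_width: 25.9
grip_force: 44.9
[-21.60289003   2.76436242 121.58736886  10.75453981  31.84987342
  68.7401833 ]
```

View pics/f1.png

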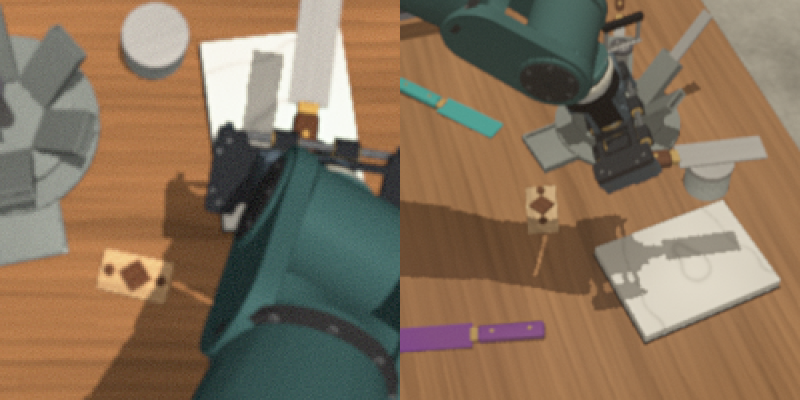

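The knife is firmly held and roughly level over the slab. In the side half the tip is at (765,148) and the collar at (680,157). I'll check how level it is numerically while descending part of the way, because joint 5 is near its lower limit.

```bash
python3 - <<'E'
from h import *
s=robot.get_state();Rm=s['tcp_rot'];g=s['tool_pos']-19*Rm[:,2]
t=np.array([-Rm[1,1]*-1,0,0])
yv=Rm[:,1]; 
for p in (0,-8,8):
  d=np.array([.99,-.144,0])*np.cos(np.radians(p))+[0,0,np.sin(np.radians(p))]
  q=np.array([g+53*d,g+172*d]);print(p,q[1].round(),((proj('side',q)-[200,150])*1.6+[400,0]).round(0).tolist())
E
python3 -m crank '[{"tx":0.3,"ty":-0.04,"tz":-0.6,"rx":0,"ry":0,"rz":0},{"tx":0.3,"ty":-0.04,"tz":-0.6,"rx":0,"ry":0,"rz":0},{"tx":0.3,"ty":-0.04,"tz":-0.6,"rx":0,"ry":0,"rz":0},{"tx":0.3,"ty":-0.04,"tz":-0.6,"rx":0,"ry":0,"rz":0}]'
python3 -c "
from h import *
print(robot.get_state()['q'])"
```

```text
0 [ 750. -203.  267.] [[678.0, 157.0], [762.0, 147.0]]
-8 [ 748. -203.  244.] [[677.0, 161.0], [758.0, 159.0]]
8 [ 748. -203.  291.] [[678.0, 154.0], [763.0, 136.0]]
time_s: 19.1
tool_pos: [618.2, -183.3, 189.7]
tcp_rot: [[0.897, -0.144, 0.419], [-0.131, -0.99, -0.06], [0.423, -0.001, -0.906]]
wrist_force: [-0.2, -0.6, -1.3]
grip_width: 25.5
grip_force: 44.9
[-20.80841763  10.68983681 120.1339273   12.59172809  25.23740277
  67.21759721]
```

```bash

python3 -m crank '[{"tx":0,"ty":0,"tz":-0.35,"rx":0.03,"ry":0.2,"rz":0},{"tx":0,"ty":0,"tz":-0.35,"rx":0.03,"ry":0.2,"rz":0},{"tx":0,"ty":0,"tz":-0.35,"rx":0.03,"ry":0.2,"rz":0},{"tx":0,"ty":0,"tz":-0.35,"rx":0.03,"ry":0.2,"rz":0},{"tx":0,"ty":0,"tz":0,"rx":0,"ry":0,"rz":0},{"tx":0,"ty":0,"tz":0,"rx":0,"ry":0,"rz":0},{"tx":0,"ty":0,"tz":0,"rx":0,"ry":0,"rz":0},{"tx":0,"ty":0,"tz":0,"rx":0,"ry":0,"rz":0},{"tx":0,"ty":0,"tz":0,"rx":0,"ry":0,"rz":0},{"tx":0,"ty":0,"tz":0,"rx":0,"ry":0,"rz":0}]'
python3 - <<'E'
from h import *
s=robot.get_state(); print(s['q'])
a=robot.get_image('top')[:,:,::-1]; b=robot.get_image('side')[:,:,::-1]
cv2.imwrite('pics/f2.png',np.hstack([cv2.resize(a[70:320,165:415],(400,400),interpolation=3),cv2.resize(b[120:370,200:450],(400,400),interpolation=3)]))
E
```

```text
time_s: 20.1
tool_pos: [617.6, -183.1, 154.6]
tcp_rot: [[0.922, -0.144, 0.36], [-0.135, -0.99, -0.051], [0.364, -0.002, -0.932]]
wrist_force: [-0.5, -0.9, -2.4]
grip_width: 25.8
grip_force: 44.9
[-20.45711606  14.540466   119.04128435  10.30500911  25.90994999
  69.39257685]
```

View pics/f2.png

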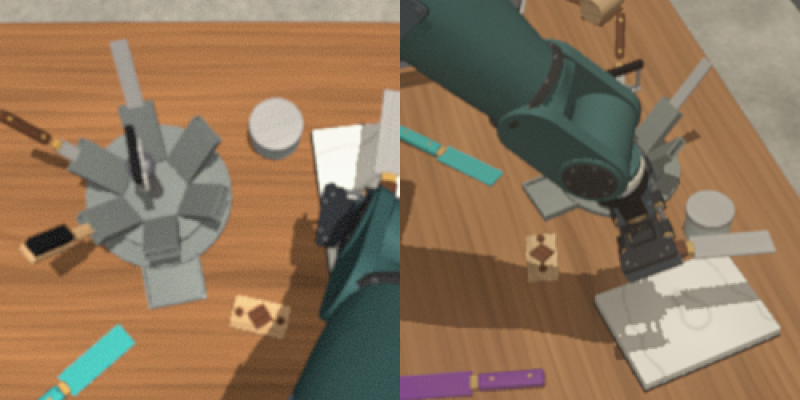

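The knife is level over the slab, with its tip at (772,242) in the side half. The empty sleeve sits over the tray, the brush and narrow knife are home, and the tin and type haven't moved.

```bash
python3 -c "
from cell import robot
print(robot.job_done())"
```

```text
the job is handed in; nothing more can be done
None
```

I handed the job in at about 20 s, with no verdict returned. By my measurements, the stand is on the knife-at-front click, and the gripper holds the broad knife about 5° off level with mid-blade about 140 mm above the slab; in the last pictures the other tools, tin and wood type look undisturbed.

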